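# Find the high spot of a bent feed shaft

## Task

The feed shaft lying in the V-blocks is bent. Bring the dial indicator down onto the middle of the shaft until it is pressed in about 4 mm, then let go and turn the shaft by its handwheel until the indicator reads its highest. Leave the shaft there with the high spot up under the plunger, never run the plunger to the end of its 10 mm travel, and leave the spanner, oil can and hammer where they are.

Things in the scene. Friction and masses are not known exactly. Their poses are not given: they have to be found in the camera images.
- plate: Dark cast-iron surface plate, 310 x 235 x 35 mm, that carries the V-blocks, shaft and indicator stand; all move together and it never slides. Origin on the bench exactly under the plunger; x points from the shaft to the stand's column (column axis at x = 160 mm, its top 280 mm above the bench), y along the shaft towards the handwheel, z up
- shaft_mid (a point): Point on the shaft's turning axis under the plunger, 83 mm above the bench. The 20 mm steel shaft lies along plate y in two V-blocks centred 80 mm either side of this point; their stirrup clamps reach 134 mm above the bench. Between the V-blocks the shaft is bowed a few millimetres to one side; which side differs every time
- bar_grip (a point): Where to hold the indicator head: mid-length of its dark bar, 14 mm wide (plate y), 18 mm tall, 80 mm from the plunger along plate x, between dial and column, free both sides. Bar, dial and plunger slide on the column as one head, which stays where it is left: about 5 N moves it down, 11 N up. The dial top is 15 mm above this point, the sliding block at the column 26 mm
- head (a joint): How far the indicator head has slid down its column, m: 0 at the top, at most 0.055; grows downwards. Starts between 0.005 and 0.025; the plunger meets the shaft at 0.038 to 0.042
- plunger_tip (a point): Ball tip of the indicator plunger, its lowest point, over the middle of the shaft. It is 45 mm below bar_grip while the plunger is not pressed
- plunger (a joint): How far the plunger is pushed up into the dial, m: 0 free, 0.010 end of travel; a spring of about 1 N pushes it down. The dial, 57 mm across, face up, shows it by a black hand: one full turn clockwise from above for 10 mm, its long end at the thick zero mark next to the column when free; long marks every 1 mm, short at the halves
- wheel_center (a point): Centre of the upright three-spoked handwheel fixed on the shaft, on its axis, 175 mm along plate y from the plunger. The rim is a round bar 14 mm thick on a circle of 50 mm radius (114 mm across overall), beyond the edge of the plate: it can be pinched from above, across the rim, along plate y. Hub 36 mm across. About 2 N at the rim turns it, either way; it stays where it is left
- shaft (a joint): Turn of the handwheel and shaft, rad; grows as the top of the wheel moves towards plate x (to the column's side). The value at which the high spot is up differs every time
- spanner: Steel open-ended spanner, 180 mm, lying loose on the bench beyond the handwheel; not needed
- oil_can: Small grey oil can with a thin bent spout, 60 mm across, 149 mm tall, standing loose by the side of the plate away from the handwheel; not needed
- hammer: Hammer with a wooden handle, 260 mm, lying loose by the same side as the oil can; not needed

How it is judged (in metres and radians):
On the way, in this order (a step that is already met when the one before it is completed fails the run):
1. the indicator is down on the shaft, pressed in 4 mm give or take 1 mm (value of joint plunger between 0.003 and 0.005 m and z of plunger_tip in the frame of plate between 0.09 and 0.0954 m), for 0.3 s.
2. the shaft is turned so that the plunger stands within 0.25 mm of the highest it can (value of joint plunger above 0.003 m and z of plunger_tip in the frame of plate between 0.09447 and 0.0954 m), for 0.2 s.
At the end, for the whole second after the job is handed in: The indicator rests on the shaft pressed in more than 3 mm, and the shaft is at rest with its high spot up: the reading is within 0.25 mm of its highest (about 29 degrees either way) (all of step 2 and velocity of joint shaft between -0.05 and 0.05 rad/s); the robot touches nothing.
It fails at once if the plunger is run to the end of its travel (value of joint plunger above 0.0097 m).
It fails at once if a bystander (spanner, oil can, hammer) is moved more than 30 mm (distance of any of spanner, oil_can, hammer from where it was at the start of the episode above 0.03 m).
It also fails if it takes over 72 s, if anything falls off the work surface, if the arm or the gripper's body presses on something with over 40 N, if the wrist force passes 120 N, or if a joint passes its speed limit or range.

## Robot

A 6-joint arm with a two-finger parallel gripper is mounted at the origin on the work surface. World frame = base frame: x ahead of the robot, y to its left, z up, the work surface at z = 0. Lengths are in mm, angles in rad, forces in N, time in s.
With the tool pointing down it reaches from about 350 to 875 mm from the base axis. Payload 4.2 kg.
Tool frame: the origin (TCP) lies between the finger pads; the fingertips stand 19 mm ahead of it and the grasp point (between the pads) is the TCP; y points along the fingers, z is the direction in which the jaws open and shut, and the axes are right-handed (so a half turn about y gives the same grasp; the last joint's range is limited). The gripper opens to 85 mm and grips with 20 to 120 N. Pads are 22 mm wide; open, the fingers measure 114 mm over their backs; the gripper's body (76 mm by 85 mm) begins 54 mm behind the grasp point. The pads swing forward as they close: fully open they stand 13 mm farther back than shut.
Start: joints at [-1.051, 0.385, 0.008, 0, -1.194, -0.259], TCP at [161.175, -603.839, 250.312] pointing down, gripper open.
Joint ranges: [-3.14, 3.14], [-1.21, 2.06], [-1.07, 1.41], [-3.16, 2.05], [-2.99, -0.16], [-3.1, 3.1]. Speed limits (rad/s): [2.79, 2.79, 3.14, 3.14, 3.14, 3.14].

## Interface

Orientations are given as a unit quaternion [x, y, z, w].
In Python, from bench import arm gives the robot as it stands.
- The arm moves only by the shell command python3 -m inch 'ROWS'. ROWS is JSON, a list of rows, each a list of 7 numbers: the opening, from 0 (shut) to 1 (fully open), then the shift along the tool's x, y, z in cm, then the turn, a rotation vector about the tool's x, y, z in degrees. A call has 1 to 20 rows; each row is the pose to reach, as a shift and turn from the pose commanded when the call began, along the tool's axes at that moment; what a row does not reach only later rows make up. A row lasts 1/12 s, in which the tool goes at most 41.7 mm and 7.16 degrees, less where a joint would pass 70% of its speed; a pose out of reach is approached as far as the arm can. A call with a gripper value outside its range is refused whole. The fingers move at their own pace and stop on an object; the grip force is fixed at half the most. Time passes only in rows, so rows that repeat a pose let the fingers close. It gives the time, the measured TCP pose, the force and the opening at its end, in the units of the state.
- arm.read_state(): the state, without advancing time (a new reading comes with each control period).
- arm.get_image(name): name is "scene" or "side" or "wrist"; returns the picture (384x512x3 uint8, red, green, blue); there is no depth.
- arm.camera_params(name): a dict with "fx", "fy", "cx", "cy" (pixels), "rvec" (rotation vector, rad) and "tvec" (3), from world to camera coordinates, as OpenCV has them. Camera axes: x right, y down, z forward; pixel columns grow to the right and rows downward; lengths in mm; the calibration is good to about 2 mm. The wrist camera is an equidistant fisheye: a pixel r from the principal point sees the ray r / f radians off the axis. A picture is of the moment at which its call begins: read the wrist's pose just before it. camera_params takes no time and is no camera call; for the wrist camera it gives the pose at the moment of the call.
- arm.job_done(): hands the job in, once; it reports no verdict.
Trained networks look in the newest picture that a camera, given by its name, has taken for a name from the list of things; names that differ only in an ending like _2 or _b are one class to them, and where a whole thing is asked for, a point or a joint stands for the part that bears it (a point fixed in the world has none). Each returns a list of dicts, best first, with "conf" (0 to 1); they miss things now and then, are a little off and sometimes report something else, mostly with a low value. They report only what shows in the picture. A call takes as long as a camera call.
- arm.masks_of(label, camera): "mask" (384x512 bool, what is visible of it) and "extent" ([left, top, width, height] in pixels, round what is visible of it).
The state is a dict: "clock": time; "joints": joint angles; "joint_vel": joint speeds; "joint_efforts": joint torques, N m; "position": TCP position; "ee_rot": TCP orientation; "contact_force": force on the tool from outside, world axes, zero at the start; "wrist_torque": the same for the moment, N m; "gripper_width": finger opening in mm.
Only numpy, scipy, OpenCV 4.12 (cv2) and the standard library are available. Lean on these libraries where they do the work, as an engineer would, in place of code of your own. Each camera call takes 0.05 s, during which the arm holds its last target.

## Working session

There is one attempt and no reset: what is moved stays moved. The work goes in short steps, Python scripts to look and compute and a shell command to move; the robot and the scene stay as the last step left them, time stands still between calls to the robot, and variables do not carry over. Pictures are saved under pics/ and viewed, and the job is handed in when it is done.

```bash
ls; mkdir -p pics; python3 - <<'E'
from bench import arm
import cv2
print(arm.read_state())
for n in ["scene","side","wrist"]:
    p=arm.camera_params(n); print(n,p)
    cv2.imwrite(f"pics/{n}0.png",arm.get_image(n)[:,:,::-1])
E
```

```text
pics
{'clock': 0.0, 'joints': array([-1.05137920e+00,  3.85532972e-01,  6.60352025e-03, -4.94933017e-04,
       -1.19400601e+00, -2.58622647e-01]), 'joint_vel': array([-1.32604742e-03,  9.65830810e-04, -8.75634567e-05, -1.21144771e-03,
       -6.43826893e-04,  1.56699725e-03]), 'joint_efforts': array([ 5.45842631e-04, -3.92288196e+01,  1.88401741e+01,  4.18631718e+00,
       -4.61119358e-03, -2.59959904e-06]), 'position': array([ 161.04125236, -603.32105428,  249.22765643]), 'ee_rot': array([-0.70035017, -0.09174327,  0.09201599,  0.70187312]), 'contact_force': array([ 0.50835609, -0.87387793, -0.14894381]), 'wrist_torque': array([0.04112042, 0.01039901, 0.00261417]), 'gripper_width': 85.13861575429614}
scene {'fx': 352.4051478447194, 'fy': 352.4051478447194, 'cx': 258.23534975626956, 'cy': 190.62755059915236, 'rvec': array([ 1.12092639,  2.24999995, -1.13201357]), 'tvec': array([ 296.85469524, -206.09672379, 1472.22483127])}
side {'fx': 494.29099346080335, 'fy': 494.29099346080335, 'cx': 252.80272524966784, 'cy': 189.41276910311947, 'rvec': array([ 0.54136589, -2.50913837,  1.4315108 ]), 'tvec': array([ 552.54562637,  198.22127789, 1192.73655285])}
wrist {'fx': 297.3186396354542, 'fy': 297.3186396354542, 'cx': 258.6109604935178, 'cy': 195.07650442568385, 'rvec': array([-1.79364291, -2.33485275, -0.34664447]), 'tvec': array([623.98014718, -38.52933611, 379.65121468])}
```

View pics/scene0.png

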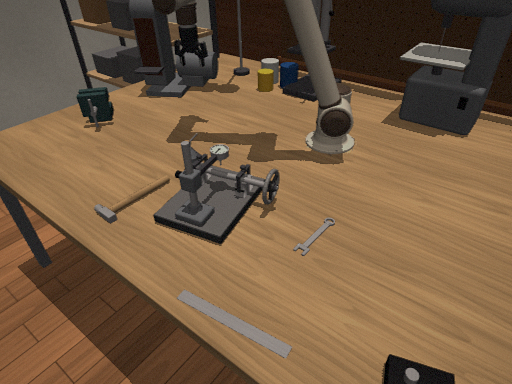

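View pics/side0.png

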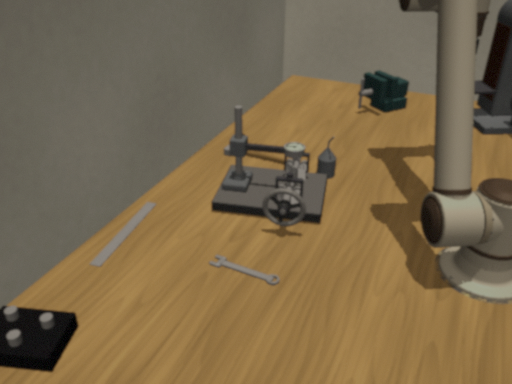

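View pics/wrist0.png

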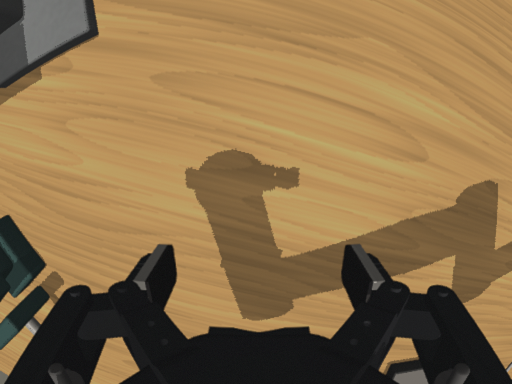

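The scene view shows the plate near (215,200), with the dial at (219,152) and the handwheel at (271,187). The side view shows the column at (238,145), dial at (294,150) and wheel at (284,208). Enlarging these and running the networks next.

```bash
python3 - <<'E'
from bench import arm
import cv2, numpy as np
im={n:cv2.imread(f"pics/{n}0.png") for n in ["scene","side"]}
c=im["scene"][125:250,85:345]; cv2.imwrite("pics/sc_z.png",cv2.resize(c,None,fx=3,fy=3,interpolation=cv2.INTER_CUBIC))
c=im["side"][95:235,200:350]; cv2.imwrite("pics/sd_z.png",cv2.resize(c,None,fx=4,fy=4,interpolation=cv2.INTER_CUBIC))
for n in im:
  for l in ["plate","wheel_center","head","bar_grip","plunger_tip","oil_can"]:
    for r in arm.masks_of(l,n)[:2]:
      ys,xs=np.nonzero(r["mask"]); print(n,l,round(r["conf"],2),r["extent"],xs.mean().round(1),ys.mean().round(1),len(xs))
E
```

```text
scene plate 0.65 [155.3, 137.9, 123.9, 105.9] 213.6 195.0 6643
scene wheel_center 0.88 [197.1, 164.7, 85.6, 40.5] 255.7 181.7 822
scene head 0.96 [173.9, 144.1, 54.7, 48.6] 201.8 168.9 885
scene bar_grip 0.96 [173.9, 143.6, 58.8, 49.3] 202.6 168.2 764
scene plunger_tip 0.69 [189.8, 152.4, 3.1, 6.6] 193.5 154.7 35
side plate 0.83 [212.1, 107.8, 117.8, 122.7] 270.4 183.6 6877
side wheel_center 0.81 [263.7, 156.9, 40.1, 65.6] 284.7 200.0 946
side head 0.81 [227.5, 132.2, 75.7, 26.5] 263.0 147.7 919
side bar_grip 0.78 [229.8, 134.0, 73.5, 24.2] 264.1 148.1 991
side bar_grip 0.41 [207.2, 107.8, 124.4, 117.2] 270.4 183.4 6892
side oil_can 0.74 [315.6, 137.6, 24.6, 43.0] 326.1 162.7 456
```

View pics/sc_z.png

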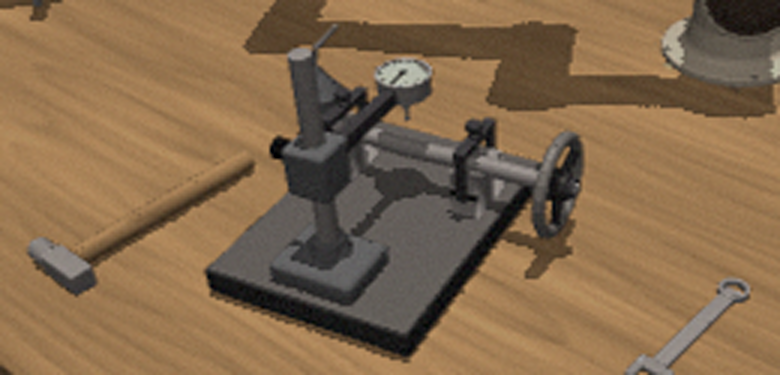

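View pics/sd_z.png

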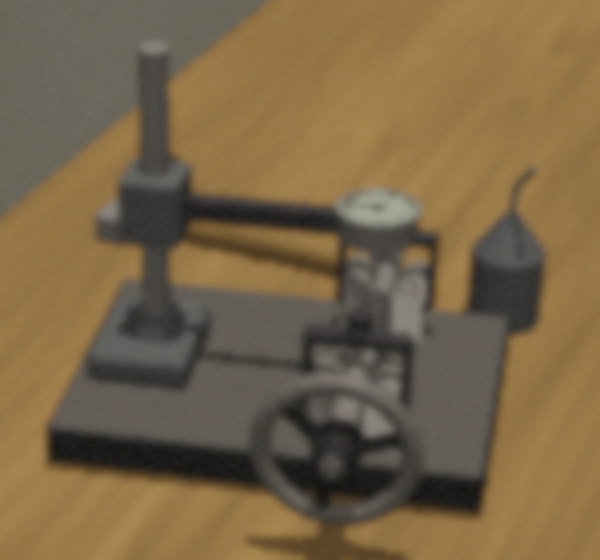

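```bash
cat > h.py <<'E'
import numpy as np, cv2
from bench import arm
def proj(n,P):
    p=arm.camera_params(n); K=np.array([[p["fx"],0,p["cx"]],[0,p["fy"],p["cy"]],[0,0,1]])
    return cv2.projectPoints(np.array(P,float).reshape(-1,1,3),p["rvec"],p["tvec"],K,None)[0].reshape(-1,2)
def Rz(a): return np.array([[np.cos(a),-np.sin(a),0],[np.sin(a),np.cos(a),0],[0,0,1]])
E
python3 - <<'E'
from h import *
from scipy.optimize import least_squares
obs={"scene":[(185.7,143),(271.3,186.3),(219.3,150.3)],"side":[(238.5,106.5),(284.2,207.5),(294.5,147)]}
def pts(q):
    L=np.array([[160,0,280],[0,175,83],[0,0,q[3]]],float)
    return L@Rz(q[2]).T+[q[0],q[1],0]
f=lambda q:np.concatenate([(proj(n,pts(q))-obs[n]).ravel() for n in obs])
best=None
for a in np.arange(-3,3.2,1):
    r=least_squares(f,[600,0,a,180])
    if best is None or r.cost<best.cost: best=r
print(best.x,best.cost,best.fun.round(1)); print(pts(best.x).round(1))
a=best.x
for l in [(80,0,a[3]-15),(0,0,83),(0,175,133)]: print(l,(Rz(a[2])@l+[a[0],a[1],0]).round(1))
np.save("pose.npy",a)
E
```

```text
[ 5.31277776e+02 -1.15284431e+02  2.26254335e-01  1.72466668e+02] 0.8107733936094039 [-0.4 -0.5 -0.1 -0.2  0.  -0.7 -0.4  0.3  0.1  0.3 -0.2  0.6]
[[ 687.2  -79.4  280. ]
 [ 492.    55.3   83. ]
 [ 531.3 -115.3  172.5]]
(80, 0, np.float64(157.46666827894387)) [609.2 -97.3 157.5]
(0, 0, 83) [ 531.3 -115.3   83. ]
(0, 175, 133) [492.   55.3 133. ]
```

```bash
cat >> h.py <<'E'
from scipy.spatial.transform import Rotation as R
def plan(L=None,W=None,note=""):
    """shift (cm, tool axes) and turn (deg) to plate point L / world W, tool down, jaws along plate y"""
    q=np.load("pose.npy"); s=arm.read_state()
    T=R.from_quat(s["ee_rot"]); M=T.as_matrix()
    if W is None: W=Rz(q[2])@np.array(L,float)+[q[0],q[1],0]
    z=Rz(q[2])@[0,1,0]
    y=np.array([0,0,-1.])
    out=[]
    for sg in (1,-1):
        G=np.column_stack([np.cross(y,sg*z),y,sg*z])
        out.append((M.T@G,))
    print("pos",s["position"].round(1),"W",np.round(W,1),"shift cm",(M.T@(W-s["position"])/10).round(2),"turns",[R.from_matrix(o[0]).as_rotvec(degrees=True).round(1) for o in out])
E
python3 - <<'E'
from h import *
s=arm.read_state();print(R.from_quat(s["ee_rot"]).as_matrix().round(2))
plan([78,0,260])
E
```

```text
[[ 0.97  0.   -0.26]
 [ 0.26  0.    0.97]
 [ 0.   -1.    0.  ]]
pos [ 161.2 -603.8  250.3] W [607.3 -97.8 260. ] shift cm [56.15 -0.97 37.39] turns [array([-0.,  2.,  0.]), array([   0., -178.,    0.])]
```

```bash
python3 -c "
from h import *
p=arm.camera_params('wrist');Rm=cv2.Rodrigues(p['rvec'])[0];c=-Rm.T@p['tvec'];s=arm.read_state();M=R.from_quat(s['ee_rot']).as_matrix()
print(M.T@(c-s['position']), M.T@Rm.T)"
python3 -m inch '[[1,28,-0.5,18.7,0,1,0],[1,56.1,-1,37.4,0,2,0],[1,56.1,-1,37.4,0,2,0],[1,56.1,-1,37.4,0,2,0],[1,56.1,-1,37.4,0,2,0],[1,56.1,-1,37.4,0,2,0],[1,56.1,-1,37.4,0,2,0],[1,56.1,-1,37.4,0,2,0],[1,56.1,-1,37.4,0,2,0],[1,56.1,-1,37.4,0,2,0],[1,56.1,-1,37.4,0,2,0],[1,56.1,-1,37.4,0,2,0],[1,56.1,-1,37.4,0,2,0],[1,56.1,-1,37.4,0,2,0],[1,56.1,-1,37.4,0,2,0],[1,56.1,-1,37.4,0,2,0],[1,56.1,-1,37.4,0,2,0],[1,56.1,-1,37.4,0,2,0],[1,56.1,-1,37.4,0,2,0],[1,56.1,-1,37.4,0,2,0]]'
python3 - <<'E'
from h import *
plan([78,0,200])
for n in ["wrist"]: cv2.imwrite(f"pics/{n}1.png",arm.get_image(n)[:,:,::-1])
E
```

```text
[-7.28681706e+01 -1.24187663e+02  1.10943279e-01] [[-3.52040759e-04  9.57216318e-01  2.89373109e-01]
 [ 3.25908479e-04 -2.89373001e-01  9.57216360e-01]
 [ 9.99999885e-01  4.31288323e-04 -2.10093823e-04]]
clock: 2.42
position: [605.9, -98.7, 260.3]
ee_rot: [0.703, 0.079, -0.08, -0.703]
contact_force: [0.6, 0.4, -0.1]
gripper_width: 85.7
pos [605.9 -98.7 260.3] W [607.3 -97.8 200. ] shift cm [0.16 6.03 0.06] turns [array([-0. , -0.1, -0. ]), array([ 1.000e-01,  1.799e+02, -0.000e+00])]
```

View pics/wrist1.png

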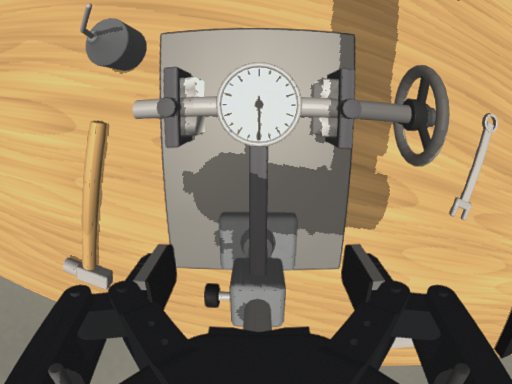

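```bash
cat >> h.py <<'E'
def fish(P):
    p=arm.camera_params('wrist');Rm=cv2.Rodrigues(p['rvec'])[0]
    c=(Rm@np.array(P,float).reshape(-1,3).T).T+p['tvec']
    r=np.hypot(c[:,0],c[:,1]);th=np.arctan2(r,c[:,2])
    return np.c_[p['cx']+p['fx']*th*c[:,0]/r,p['cy']+p['fy']*th*c[:,1]/r]
def pw(L):
    q=np.load("pose.npy"); return np.array(L,float).reshape(-1,3)@Rz(q[2]).T+[q[0],q[1],0]
E
python3 - <<'E'
from h import *
print(fish(pw([[0,0,172.5],[0,175,83],[78,0,166],[0,200,83]])).round(1))
E
```

```text
[[259.5 103. ]
 [417.6 112.8]
 [259.6 205.5]
 [435.6 114.9]]
```

The wrist view shows the dial at (259,104), its hand at zero, and the bar along column 258 between the fingers. It agrees with the fitted pose, so I'm descending onto the bar.

```bash
python3 -m inch '[[1,0.15,3,0.05,0,0,0],[1,0.15,6,0.05,0,0,0],[1,0.15,9,0.05,0,0,0],[1,0.15,10.3,0.05,0,0,0],[1,0.15,10.3,0.05,0,0,0],[1,0.15,10.3,0.05,0,0,0]]'
python3 -m inch '[[0,0,0,0,0,0,0],[0,0,0,0,0,0,0],[0,0,0,0,0,0,0],[0,0,0,0,0,0,0],[0,0,0,0,0,0,0],[0,0,0,0,0,0,0],[0,0,0,0,0,0,0],[0,0,0,0,0,0,0],[0,0,0,0,0,0,0],[0,0,0,0,0,0,0]]'
python3 - <<'E'
from h import *
plan([78,0,135])
for n in ["wrist"]: cv2.imwrite(f"pics/{n}2.png",arm.get_image(n)[:,:,::-1])
E
```

```text
clock: 2.97
position: [607.6, -98.3, 157.5]
ee_rot: [0.703, 0.079, -0.079, -0.702]
contact_force: [0.7, 0.1, 0.9]
gripper_width: 84.9
clock: 3.8
position: [608.7, -98.6, 158.1]
ee_rot: [0.703, 0.08, -0.079, -0.702]
contact_force: [1.3, -5.4, 0.6]
gripper_width: 13.5
pos [608.7 -98.6 158.1] W [607.3 -97.8 135. ] shift cm [-0.12  2.3   0.12] turns [array([ 0.1, -0.1,  0.1]), array([-1.000e-01,  1.799e+02,  2.000e-01])]
```

View pics/wrist2.png

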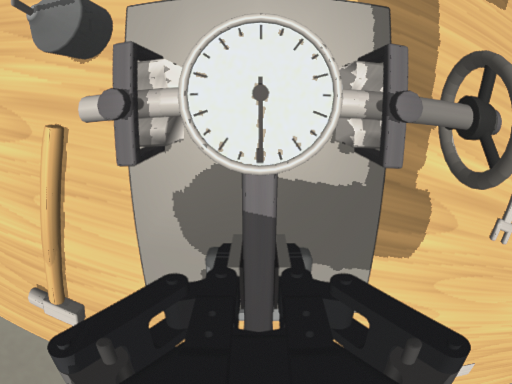

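The bar is gripped at 13.5 mm, and the hand still points to zero at (260,155). Moving down slowly.

```bash
python3 -m inch '[[0,0,0.4,0,0,0,0],[0,0,0.8,0,0,0,0],[0,0,1.2,0,0,0,0],[0,0,1.6,0,0,0,0],[0,0,1.9,0,0,0,0],[0,0,2.1,0,0,0,0],[0,0,2.1,0,0,0,0],[0,0,2.1,0,0,0,0],[0,0,2.1,0,0,0,0]]'
python3 - <<'E'
from h import *
for n in ["wrist"]: cv2.imwrite(f"pics/{n}3.png",arm.get_image(n)[:,:,::-1])
E
```

```text
clock: 4.6
position: [608.7, -98.6, 137.3]
ee_rot: [0.703, 0.08, -0.079, -0.702]
contact_force: [0.7, -5.9, 1.9]
gripper_width: 13.5
```

View pics/wrist3.png

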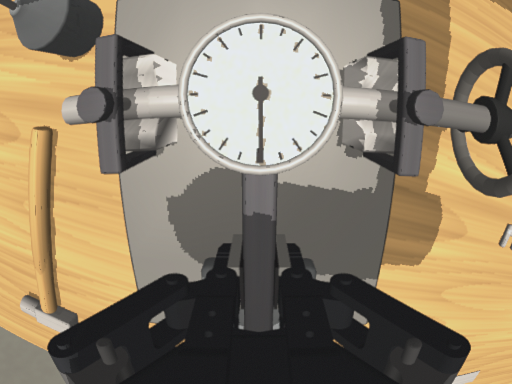

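```bash
cat >> h.py <<'E'
def dial(im,c,r0,r1):
    g=cv2.cvtColor(im,cv2.COLOR_BGR2GRAY); yy,xx=np.mgrid[:384,:512]
    dx,dy=xx-c[0],yy-c[1]; r=np.hypot(dx,dy); m=(r>r0)&(r<r1)&(g<110)
    if m.sum()==0: return None
    a=np.arctan2(dy[m].mean(),dx[m].mean()) # image angle, clockwise positive
    return round(((np.degrees(a)-90)%360)/36,2), int(m.sum())
E
python3 -m inch '[[0,0,0.15,0,0,0,0],[0,0,0.3,0,0,0,0],[0,0,0.3,0,0,0,0],[0,0,0.3,0,0,0,0],[0,0,0.3,0,0,0,0]]'
python3 - <<'E'
from h import *
im=np.ascontiguousarray(arm.get_image("wrist")[:,:,::-1])
cv2.imwrite("pics/wrist4.png",im)
print(dial(im,(260,93),24,48), dial(cv2.imread("pics/wrist3.png"),(260,93),24,48))
E
```

```text
clock: 5.07
position: [608.7, -98.6, 134.6]
ee_rot: [0.703, 0.08, -0.079, -0.702]
contact_force: [0.4, -5.7, 2.7]
gripper_width: 13.5
(np.float64(9.99), 83) (np.float64(9.99), 85)
```

View pics/wrist4.png

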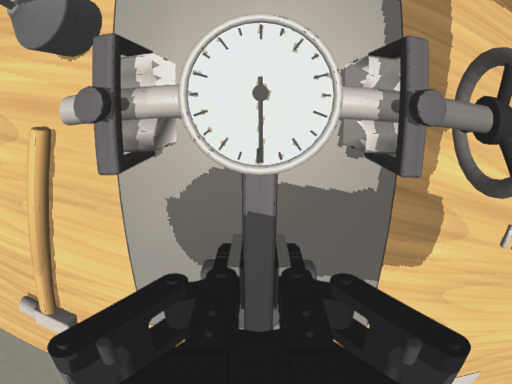

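The hand is still at zero, so I'm continuing down.

```bash
python3 -m inch '[[0,0,0.1,0,0,0,0],[0,0,0.25,0,0,0,0],[0,0,0.25,0,0,0,0],[0,0,0.25,0,0,0,0],[0,0,0.25,0,0,0,0]]'
python3 - <<'E'
from h import *
im=np.ascontiguousarray(arm.get_image("wrist")[:,:,::-1])
cv2.imwrite("pics/wrist5.png",im)
print(dial(im,(260,93),24,48))
E
```

```text
clock: 5.53
position: [608.7, -98.6, 132.3]
ee_rot: [0.703, 0.08, -0.079, -0.702]
contact_force: [-0.6, -6.2, 3.0]
gripper_width: 13.3
(np.float64(0.35), 82)
```

```bash
python3 -m inch '[[0,0,0.15,0,0,0,0],[0,0,0.3,0,0,0,0],[0,0,0.37,0,0,0,0],[0,0,0.37,0,0,0,0],[0,0,0.37,0,0,0,0],[0,0,0.37,0,0,0,0]]'
python3 - <<'E'
from h import *
im=np.ascontiguousarray(arm.get_image("wrist")[:,:,::-1])
cv2.imwrite("pics/wrist6.png",im)
print(dial(im,(260,93),24,48))
E
```

```text
clock: 6.08
position: [608.7, -98.7, 128.9]
ee_rot: [0.703, 0.08, -0.079, -0.702]
contact_force: [-1.1, -5.0, 4.3]
gripper_width: 12.9
(np.float64(3.72), 79)
```

View pics/wrist6.png

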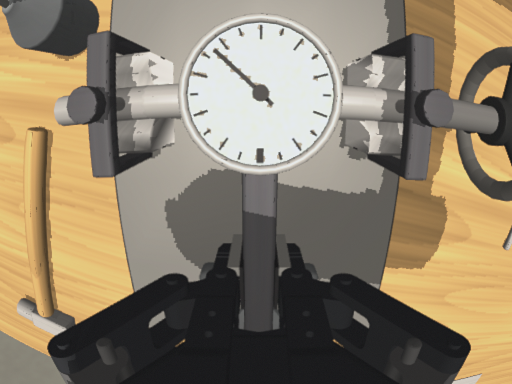

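The hand points to (215,47), about 3.7 mm. I'll add 0.3 mm, hold, then release and look.

```bash
python3 -m inch '[[0,0,0.03,0,0,0,0],[0,0,0.03,0,0,0,0],[0,0,0.03,0,0,0,0],[0,0,0.03,0,0,0,0],[0,0,0.03,0,0,0,0],[0,0,0.03,0,0,0,0]]'
python3 - <<'E'
from h import *
im=np.ascontiguousarray(arm.get_image("wrist")[:,:,::-1])
cv2.imwrite("pics/wrist7.png",im)
print(dial(im,(260,93),24,48))
E
python3 -m inch '[[0.6,0,0,0,0,0,0],[0.6,0,0,0,0,0,0],[0.6,0,0,0,0,0,0],[0.6,0,0,0,0,0,0],[0.6,0,0,0,0,0,0]]'
python3 - <<'E'
from h import *
im=np.ascontiguousarray(arm.get_image("wrist")[:,:,::-1])
cv2.imwrite("pics/wrist8.png",im)
print(dial(im,(260,93),24,48))
plan([78,0,230]); plan([0,175,230]);plan([0,175,131])
E
```

```text
clock: 6.63
position: [608.7, -98.7, 128.7]
ee_rot: [0.703, 0.08, -0.079, -0.702]
contact_force: [-1.0, -4.7, 5.0]
gripper_width: 13.3
(np.float64(3.94), 81)
clock: 7.1
position: [608.1, -96.7, 126.6]
ee_rot: [-0.703, -0.08, 0.08, 0.703]
contact_force: [-0.3, -0.1, 0.7]
gripper_width: 50.8
(np.float64(3.73), 84)
pos [608.1 -96.7 126.6] W [607.3 -97.8 230. ] shift cm [ -0.11 -10.34  -0.08] turns [array([-0., -0., -0.]), array([  0., 180.,  -0.])]
pos [608.1 -96.7 126.6] W [492.   55.3 230. ] shift cm [ -7.91 -10.33  17.42] turns [array([-0., -0., -0.]), array([  0., 180.,  -0.])]
pos [608.1 -96.7 126.6] W [492.   55.3 131. ] shift cm [-7.9  -0.43 17.42] turns [array([-0., -0., -0.]), array([  0., 180.,  -0.])]
```

View pics/wrist8.png

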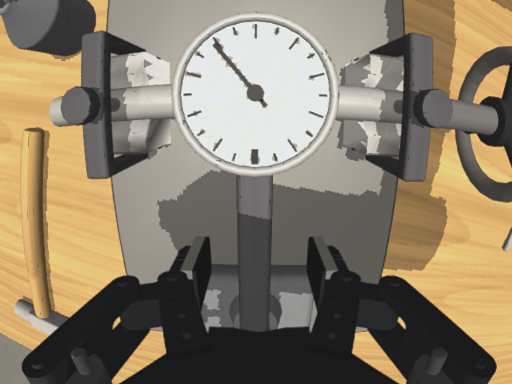

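The release kept the reading at about 3.95 mm, with the hand end at (215,41) and the centre at (255,93). Lifting and moving above the wheel.

```bash
python3 -m inch '[[0.7,0,-3.5,0,0,0,0],[0.7,0,-7,0,0,0,0],[0.7,0,-10.3,0,0,0,0],[0.7,-3,-10.3,4,0,0,0],[0.7,-5,-10.3,8,0,0,0],[0.7,-8,-10.3,12,0,0,0],[0.7,-11.4,-10.3,17.4,0,0,0],[0.7,-11.4,-10.3,17.4,0,0,0],[0.7,-11.4,-10.3,17.4,0,0,0],[0.7,-11.4,-10.3,17.4,0,0,0],[0.7,-11.4,-10.3,17.4,0,0,0]]'
python3 - <<'E'
from h import *
im=np.ascontiguousarray(arm.get_image("wrist")[:,:,::-1])
cv2.imwrite("pics/wrist9.png",im)
plan([-35,175,119]); print(fish(pw([[0,175,83],[-35,175,118],[0,0,144]])))
E
```

```text
clock: 8.07
position: [458.4, 47.4, 230.3]
ee_rot: [-0.703, -0.081, 0.08, 0.703]
contact_force: [-0.1, 0.4, -0.1]
gripper_width: 60.1
pos [458.7  47.  230. ] W [457.9  47.4 119. ] shift cm [-0.08 11.1   0.06] turns [array([ 0., -0.,  0.]), array([-1.0e-01,  1.8e+02,  0.0e+00])]
[[259.17103542 219.58103154]
 [259.24735041 195.87188324]
 [ 68.44253077 240.55990024]]
```

View pics/wrist9.png

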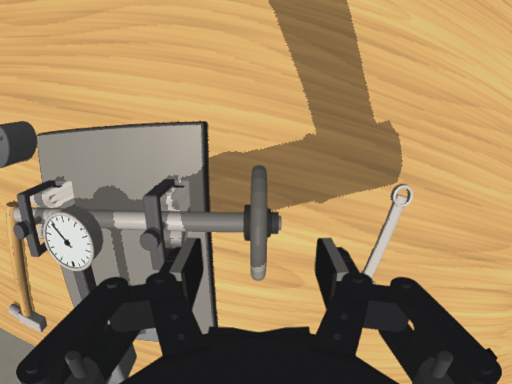

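The wheel shows as a vertical bar at column 259, rows 165–280, centred between the fingers as predicted. The dial is visible at (68,241). Descending to pinch the rim.

```bash
python3 -m inch '[[0.7,-0.1,4,0,0,0,0],[0.7,-0.1,7,0,0,0,0],[0.7,-0.1,9.5,0,0,0,0],[0.6,-0.1,11.1,0,0,0,0],[0.6,-0.1,11.1,0,0,0,0],[0.6,-0.1,11.1,0,0,0,0]]'
python3 -m inch '[[0,0,0,0,0,0,0],[0,0,0,0,0,0,0],[0,0,0,0,0,0,0],[0,0,0,0,0,0,0],[0,0,0,0,0,0,0],[0,0,0,0,0,0,0],[0,0,0,0,0,0,0],[0,0,0,0,0,0,0]]'
python3 - <<'E'
from h import *
im=np.ascontiguousarray(arm.get_image("wrist")[:,:,::-1])
cv2.imwrite("pics/wrist10.png",im)
plan([-35,175,119]); print(fish(pw([[0,0,144]])))
c=im[100:330,0:230];cv2.imwrite("pics/w10z.png",cv2.resize(c,None,fx=2.5,fy=2.5,interpolation=cv2.INTER_CUBIC))
E
```

```text
clock: 8.62
position: [457.6, 45.8, 118.1]
ee_rot: [0.703, 0.078, -0.08, -0.702]
contact_force: [1.5, 0.6, 0.5]
gripper_width: 51.2
clock: 9.28
position: [457.8, 47.2, 120.0]
ee_rot: [-0.702, -0.081, 0.079, 0.703]
contact_force: [-0.9, -0.1, 6.7]
gripper_width: 12.5
pos [457.8  47.2 120. ] W [457.9  47.4 119. ] shift cm [0.01 0.1  0.02] turns [array([-0. , -0. ,  0.2]), array([ -0.2, 180. ,  -0. ])]
[[ -9.76579411 309.24791616]]
```

View pics/wrist10.png

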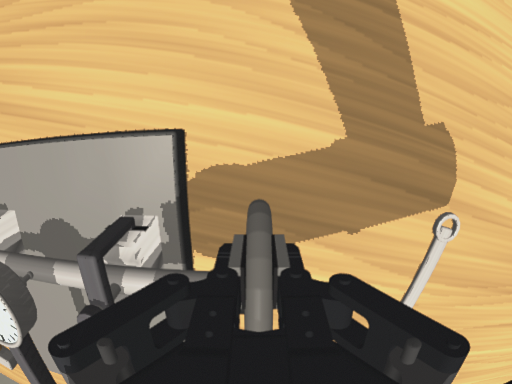

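The rim is pinched at 12.5 mm and the dial is half out of the wrist view at the left edge. I'll turn the first 43° to the top, then look with the wrist and scene cameras.

```bash
python3 -m inch '[[0,0.36,-0.32,0,0,0,0],[0,0.72,-0.58,0,0,0,0],[0,1.11,-0.8,0,0,0,0],[0,1.51,-0.99,0,0,0,0],[0,1.92,-1.15,0,0,0,0],[0,2.35,-1.27,0,0,0,0],[0,2.79,-1.35,0,0,0,0],[0,3.23,-1.39,0,0,0,0],[0,3.5,-1.4,0,0,0,0],[0,3.5,-1.4,0,0,0,0],[0,3.5,-1.4,0,0,0,0]]'
python3 - <<'E'
from h import *
im=np.ascontiguousarray(arm.get_image("wrist")[:,:,::-1])
cv2.imwrite("pics/wrist11.png",im)
s=np.ascontiguousarray(arm.get_image("scene")[:,:,::-1])
cv2.imwrite("pics/sc11.png",s)
a=cv2.resize(s[120:190,180:290],None,fx=6,fy=6,interpolation=cv2.INTER_CUBIC)
cv2.imwrite("pics/sc11z.png",a)
E
```

```text
clock: 10.25
position: [487.4, 53.7, 132.2]
ee_rot: [0.703, 0.076, -0.083, -0.702]
contact_force: [-9.4, 1.8, 4.7]
gripper_width: 12.2
```

View pics/wrist11.png

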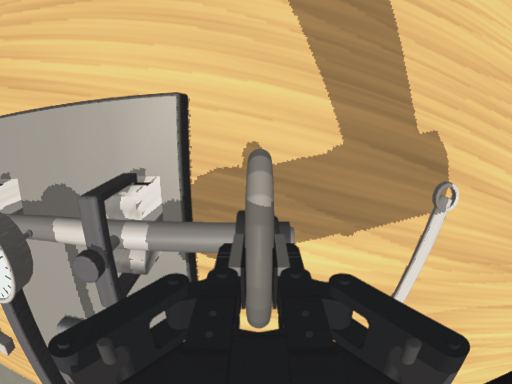

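View pics/sc11z.png

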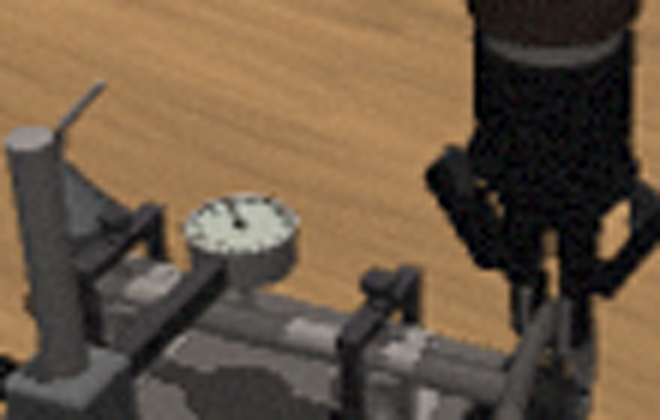

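The arm lags 4 mm with 9 N at the wheel. The dial shows at (220,157) in the scene view, so I'm rectifying it to read the hand.

```bash
cat >> h.py <<'E'
def rect(img,name="scene",zt=143,S=300,dc=(0,0)):
    # view from above: plate +x (column) down, plate +y right  (as in wrist view)
    k=28.5/120
    src=[]
    for (u,v) in [(0,0),(S,0),(S,S),(0,S)]:
        src.append([(v-S/2)*k,(u-S/2)*k,zt])
    px=proj(name,pw(src))+np.array(dc)
    H=cv2.getPerspectiveTransform(np.float32(px),np.float32([(0,0),(S,0),(S,S),(0,S)]))
    return cv2.warpPerspective(img,H,(S,S),flags=cv2.INTER_CUBIC)
E
python3 - <<'E'
from h import *
s=cv2.imread("pics/sc11.png")
print(proj("scene",pw([[0,0,143]])))
cv2.imwrite("pics/r11.png",rect(s,zt=143))
E
```

```text
[[220.10345592 157.74082784]]
```

View pics/r11.png

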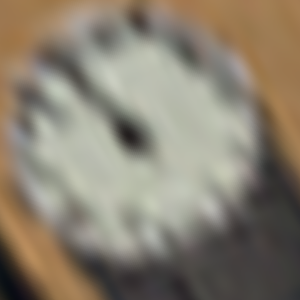

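```bash
python3 - <<'E'
from h import *
s=np.ascontiguousarray(arm.get_image("side")[:,:,::-1]); cv2.imwrite("pics/sd11.png",s)
o=cv2.imread("pics/side0.png")
f=lambda i:cv2.resize(i[180:235,255:315],None,fx=6,fy=6,interpolation=cv2.INTER_CUBIC)
cv2.imwrite("pics/sd11z.png",np.hstack([f(o),f(s)]))
E
```

```text
(no output)
```

View pics/sd11z.png

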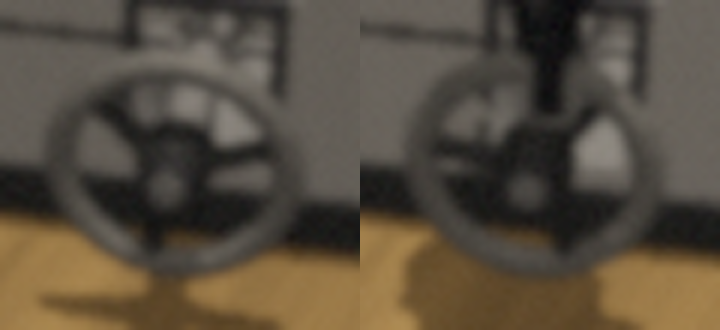

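The wheel did turn, with its bottom spoke moving from (155,235) to (205,230), which puts the top towards the column. The reading is about the same, so I'm continuing the same way.

```bash
python3 -m inch '[[0,0.44,0.02,0,0,0,0],[0,0.89,0.08,0,0,0,0],[0,1.32,0.17,0,0,0,0],[0,1.74,0.31,0,0,0,0],[0,2.16,0.48,0,0,0,0],[0,2.55,0.68,0,0,0,0],[0,2.93,0.92,0,0,0,0],[0,3.28,1.19,0,0,0,0],[0,3.48,1.37,0,0,0,0],[0,3.48,1.37,0,0,0,0]]'
python3 - <<'E'
from h import *
im=np.ascontiguousarray(arm.get_image("wrist")[:,:,::-1])
cv2.imwrite("pics/wrist12.png",im)
s=np.ascontiguousarray(arm.get_image("scene")[:,:,::-1])
cv2.imwrite("pics/sc12.png",s)
cv2.imwrite("pics/r12.png",np.hstack([rect(cv2.imread("pics/sc11.png")),rect(s)]))
E
```

```text
clock: 11.23
position: [525.0, 62.0, 120.7]
ee_rot: [0.703, 0.079, -0.081, -0.702]
contact_force: [-5.1, 0.8, 8.5]
gripper_width: 12.3
```

View pics/wrist12.png

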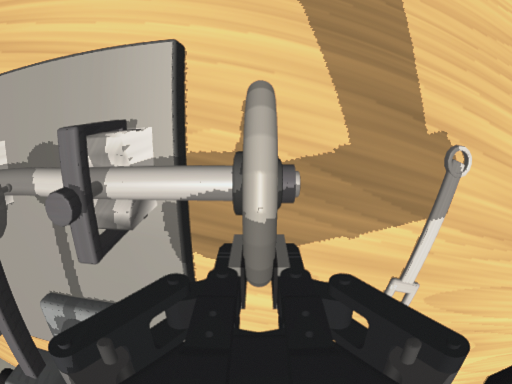

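View pics/r12.png

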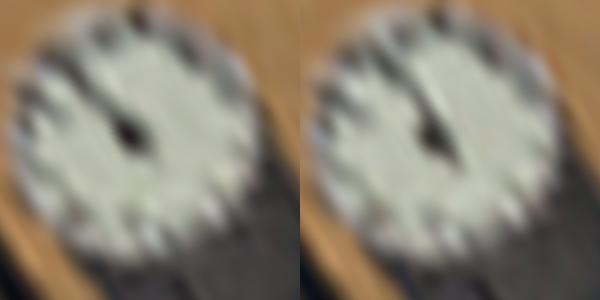

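The hand moved clockwise to about 4.3 mm, so this direction is rising from near the low spot. Releasing and going back for another stroke.

```bash
python3 -m inch '[[0.6,0,0,0,0,0,0],[0.6,0,0,0,0,0,0],[0.6,0,0,0,0,0,0],[0.6,0,0,0,0,0,0],[0.6,0,-3,0,0,0,0],[0.6,0,-5.5,0,0,0,0],[0.6,-3,-5.5,0,0,0,0],[0.6,-7,-5.5,0,0,0,0],[0.6,-7.6,-5.5,0,0,0,0],[0.6,-7.6,-5.5,0,0,0,0],[0.6,-7.6,-5.5,0,0,0,0]]'
python3 - <<'E'
from h import *
plan([-42,175,112])
im=np.ascontiguousarray(arm.get_image("wrist")[:,:,::-1]);cv2.imwrite("pics/wrist13.png",im)
E
```

```text
clock: 12.25
position: [451.5, 45.6, 174.7]
ee_rot: [-0.703, -0.081, 0.079, 0.703]
contact_force: [1.2, 0.3, 0.8]
gripper_width: 51.1
pos [451.5  45.6 174.7] W [451.1  45.8 112. ] shift cm [-0.04  6.27  0.04] turns [array([0. , 0. , 0.1]), array([   0.2, -180. ,   -0. ])]
```

View pics/wrist13.png

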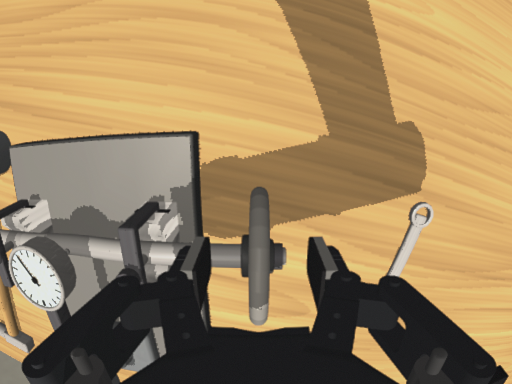

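The wheel is clear at column 259 and the dial shows at (37,277), its hand towards upper left. Regripping at -55°.

```bash
python3 -m inch '[[0.6,0,3,0,0,0,0],[0.6,0,5,0,0,0,0],[0.5,0,6.2,0,0,0,0],[0.5,0,6.2,0,0,0,0],[0,0,6.2,0,0,0,0],[0,0,6.2,0,0,0,0],[0,0,6.2,0,0,0,0],[0,0,6.2,0,0,0,0],[0,0,6.2,0,0,0,0],[0,0,6.2,0,0,0,0],[0,0,6.2,0,0,0,0],[0,0,6.2,0,0,0,0]]'
python3 - <<'E'
from h import *
plan([-42,175,112])
for k in (0,):
  a0=-55;
  for a in range(-50,60,5): print(a,round(5.1*(np.sin(np.radians(a))-np.sin(np.radians(a0))),2),round(-5.1*(np.cos(np.radians(a))-np.cos(np.radians(a0))),2))
E
```

```text
clock: 13.3
position: [452.2, 45.9, 112.9]
ee_rot: [-0.702, -0.081, 0.079, 0.703]
contact_force: [3.3, 0.7, 2.9]
gripper_width: 12.4
pos [452.2  45.9 112.9] W [451.1  45.8 112. ] shift cm [-0.11  0.09  0.02] turns [array([-0. , -0. ,  0.2]), array([ -0.3, 180. ,  -0. ])]
-50 0.27 -0.35
-45 0.57 -0.68
-40 0.9 -0.98
-35 1.25 -1.25
-30 1.63 -1.49
-25 2.02 -1.7
-20 2.43 -1.87
-15 2.86 -2.0
-10 3.29 -2.1
-5 3.73 -2.16
0 4.18 -2.17
5 4.62 -2.16
10 5.06 -2.1
15 5.5 -2.0
20 5.92 -1.87
25 6.33 -1.7
30 6.73 -1.49
35 7.1 -1.25
40 7.46 -0.98
45 7.78 -0.68
50 8.08 -0.35
55 8.36 -0.0
```

```bash
python3 -m inch '[[0,0.27,-0.35,0,0,0,0],[0,0.57,-0.68,0,0,0,0],[0,0.9,-0.98,0,0,0,0],[0,1.25,-1.25,0,0,0,0],[0,1.63,-1.49,0,0,0,0],[0,2.02,-1.7,0,0,0,0],[0,2.43,-1.87,0,0,0,0],[0,2.86,-2.0,0,0,0,0],[0,3.29,-2.1,0,0,0,0],[0,3.73,-2.16,0,0,0,0],[0,4.18,-2.17,0,0,0,0],[0,4.62,-2.16,0,0,0,0],[0,5.06,-2.1,0,0,0,0],[0,5.5,-2.0,0,0,0,0],[0,5.92,-1.87,0,0,0,0],[0,5.92,-1.87,0,0,0,0],[0,5.92,-1.87,0,0,0,0]]'
python3 - <<'E'
from h import *
s=np.ascontiguousarray(arm.get_image("scene")[:,:,::-1])
cv2.imwrite("pics/sc14.png",s)
cv2.imwrite("pics/r14.png",np.hstack([rect(cv2.imread("pics/sc12.png")),rect(s)]))
E
```

```text
clock: 14.72
position: [506.9, 58.0, 132.0]
ee_rot: [0.703, 0.078, -0.081, -0.702]
contact_force: [-5.8, 1.8, 4.2]
gripper_width: 12.3
```

View pics/r14.png

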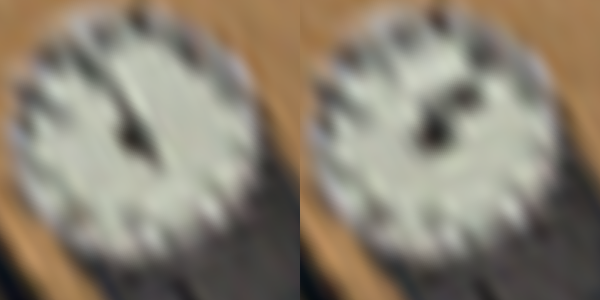

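The hand jumped to upper right at about 6.1–6.3 mm and is still rising. I'll finish this stroke.

```bash
python3 -m inch '[[0,0.41,0.17,0,0,0,0],[0,0.81,0.38,0,0,0,0],[0,1.18,0.62,0,0,0,0],[0,1.54,0.89,0,0,0,0],[0,1.86,1.19,0,0,0,0],[0,2.16,1.52,0,0,0,0],[0,2.44,1.87,0,0,0,0],[0,2.44,1.87,0,0,0,0],[0,2.44,1.87,0,0,0,0]]'
python3 -m inch '[[0.6,0,0,0,0,0,0],[0.6,0,0,0,0,0,0],[0.6,0,0,0,0,0,0],[0.6,0,0,0,0,0,0],[0.6,0,-3,0,0,0,0],[0.6,0,-6,0,0,0,0],[0.6,-3,-8,0,0,0,0],[0.6,-7,-8,0,0,0,0],[0.6,-7.6,-8,0,0,0,0],[0.6,-7.6,-8,0,0,0,0],[0.6,-7.6,-8,0,0,0,0]]'
python3 - <<'E'
from h import *
plan([-42,175,112])
im=np.ascontiguousarray(arm.get_image("wrist")[:,:,::-1]);cv2.imwrite("pics/wrist15.png",im)
print(fish(pw([0,0,144])))
cv2.imwrite("pics/w15z.png",cv2.resize(im[200:350,0:130],None,fx=4,fy=4,interpolation=cv2.INTER_CUBIC))
E
```

```text
clock: 15.52
position: [532.7, 63.7, 114.4]
ee_rot: [0.703, 0.08, -0.08, -0.702]
contact_force: [-3.1, 1.4, 5.0]
gripper_width: 11.6
clock: 16.43
position: [458.8, 47.2, 192.7]
ee_rot: [-0.703, -0.08, 0.079, 0.703]
contact_force: [0.2, 0.1, 0.6]
gripper_width: 51.1
pos [458.8  47.2 192.7] W [451.1  45.8 112. ] shift cm [-0.79  8.07  0.04] turns [array([0. , 0. , 0.1]), array([ 1.0e-01, -1.8e+02, -0.0e+00])]
[[ 45.1122158 258.3868169]]
```

View pics/w15z.png

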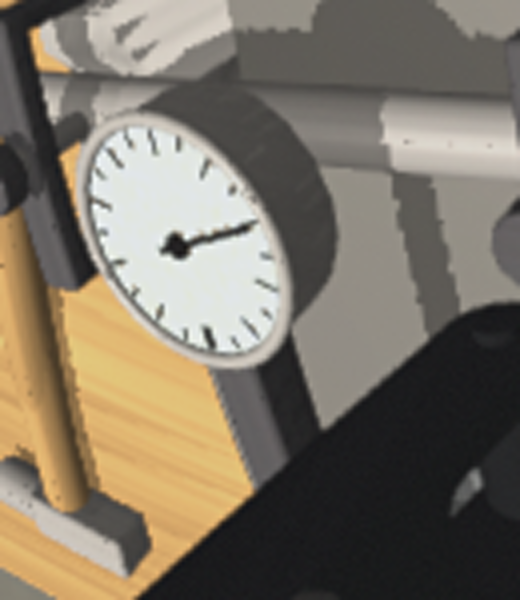

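The dial in the zoom reads roughly 7 mm, with the hand end at (258,222). Rectifying the fisheye view will give an exact value.

```bash
cat >> h.py <<'E'
def wrect(im,c,zt=143,S=400):
    "c: observed pixel of dial centre; grid over the dial via fisheye, shifted to match"
    k=28.5/160
    v,u=np.mgrid[:S,:S]
    L=np.stack([(v-S/2)*k,(u-S/2)*k,np.full((S,S),zt)],-1).reshape(-1,3)
    m=fish(pw(L)); m+=np.array(c)-fish(pw([0,0,zt]))[0]
    m=m.reshape(S,S,2).astype(np.float32)
    return cv2.remap(im,m[...,0],m[...,1],cv2.INTER_CUBIC)
E
python3 - <<'E'
from h import *
im=cv2.imread("pics/wrist15.png")
cv2.imwrite("pics/wr15.png",wrect(im,(44.5,260.8)))
E
```

```text
(no output)
```

View pics/wr15.png

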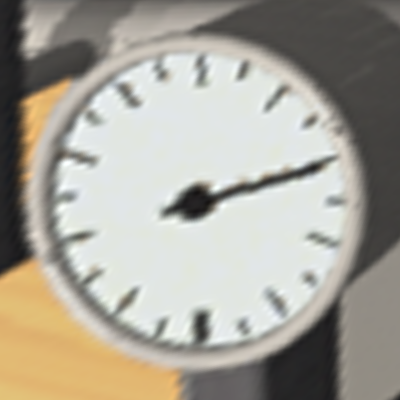

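The rectified dial reads 7.0 mm. From the fitted low of about 3.85 and 3.4 mm of run-out, the peak is about 7.3, roughly 30° further. Regripping near the top.

```bash
python3 -m inch '[[0.6,1.9,3,0,0,0,0],[0.6,1.9,5,0,0,0,0],[0.5,1.9,6,0,0,0,0],[0.5,1.9,6,0,0,0,0],[0,1.9,6,0,0,0,0],[0,1.9,6,0,0,0,0],[0,1.9,6,0,0,0,0],[0,1.9,6,0,0,0,0],[0,1.9,6,0,0,0,0],[0,1.9,6,0,0,0,0],[0,1.9,6,0,0,0,0]]'
python3 -m inch '[[0,0.4,-0.12,0,0,0,0],[0,0.8,-0.18,0,0,0,0],[0,1.2,-0.22,0,0,0,0],[0,1.6,-0.22,0,0,0,0],[0,2.0,-0.2,0,0,0,0],[0,2.4,-0.14,0,0,0,0],[0,2.8,-0.06,0,0,0,0],[0,3.1,0.05,0,0,0,0],[0,3.1,0.05,0,0,0,0],[0,3.1,0.05,0,0,0,0]]'
python3 -m inch '[[0.6,0,0,0,0,0,0],[0.6,0,0,0,0,0,0],[0.6,0,0,0,0,0,0],[0.6,0,0,0,0,0,0],[0.6,0,-3,0,0,0,0],[0.6,0,-6,0,0,0,0],[0.6,-4.5,-6,0,0,0,0],[0.6,-4.5,-6,0,0,0,0],[0.6,-4.5,-6,0,0,0,0]]'
python3 - <<'E'
from h import *
plan([-15,175,132])
im=np.ascontiguousarray(arm.get_image("wrist")[:,:,::-1]);cv2.imwrite("pics/wrist16.png",im)
c=fish(pw([0,0,143]))[0]; print(c)
cv2.imwrite("pics/wr16.png",wrect(im,c+[-0.6,2]))
E
```

```text
clock: 17.4
position: [477.9, 51.7, 132.9]
ee_rot: [-0.702, -0.081, 0.079, 0.703]
contact_force: [3.3, -0.5, 0.4]
gripper_width: 12.1
clock: 18.23
position: [505.5, 57.7, 132.3]
ee_rot: [0.703, 0.078, -0.081, -0.702]
contact_force: [-5.0, 0.2, 8.4]
gripper_width: 12.3
clock: 18.98
position: [461.5, 47.7, 192.0]
ee_rot: [-0.702, -0.08, 0.08, 0.703]
contact_force: [0.1, 0.6, 0.2]
gripper_width: 51.7
pos [461.5  47.7 192. ] W [477.4  51.9 132. ] shift cm [1.65 5.99 0.05] turns [array([-0., -0., -0.]), array([  0., 180.,  -0.])]
[ 44.36814999 253.95474834]
```

View pics/wr16.png

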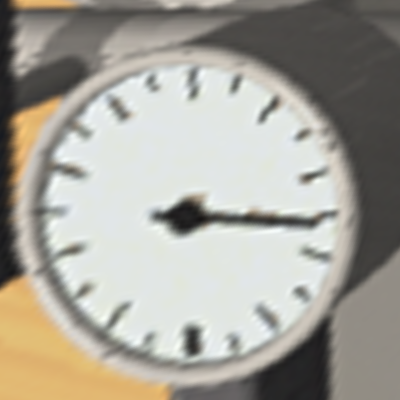

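The hand is now just past the 7.5 mark at (328,215), about 7.55 mm and still rising. I'm turning about 20° more to confirm the peak.

```bash
python3 -m inch '[[0.6,1.6,3,0,0,0,0],[0.6,1.6,5,0,0,0,0],[0.5,1.6,5.9,0,0,0,0],[0.5,1.6,5.9,0,0,0,0],[0,1.6,5.9,0,0,0,0],[0,1.6,5.9,0,0,0,0],[0,1.6,5.9,0,0,0,0],[0,1.6,5.9,0,0,0,0],[0,1.6,5.9,0,0,0,0],[0,1.6,5.9,0,0,0,0],[0,1.6,5.9,0,0,0,0]]'
python3 -m inch '[[0,0.4,-0.12,0,0,0,0],[0,0.8,-0.18,0,0,0,0],[0,1.2,-0.22,0,0,0,0],[0,1.6,-0.22,0,0,0,0],[0,2.0,-0.2,0,0,0,0],[0,2.0,-0.2,0,0,0,0],[0,2.0,-0.2,0,0,0,0]]'
python3 -m inch '[[0.6,0,0,0,0,0,0],[0.6,0,0,0,0,0,0],[0.6,0,0,0,0,0,0],[0.6,0,0,0,0,0,0],[0.6,0,-3,0,0,0,0],[0.6,0,-6,0,0,0,0],[0.6,-3.5,-6,0,0,0,0],[0.6,-3.5,-6,0,0,0,0],[0.6,-3.5,-6,0,0,0,0]]'
python3 - <<'E'
from h import *
plan([-15,175,132])
im=np.ascontiguousarray(arm.get_image("wrist")[:,:,::-1]);cv2.imwrite("pics/wrist17.png",im)
c=fish(pw([0,0,143]))[0]; print(c)
cv2.imwrite("pics/wr17.png",wrect(im,c+[-0.6,2]))
E
```

```text
clock: 19.95
position: [479.8, 52.1, 133.8]
ee_rot: [-0.702, -0.081, 0.079, 0.703]
contact_force: [0.8, -0.5, 6.5]
gripper_width: 11.8
clock: 20.53
position: [494.9, 55.3, 134.6]
ee_rot: [0.703, 0.076, -0.082, -0.702]
contact_force: [-8.3, 1.1, 9.3]
gripper_width: 12.3
clock: 21.28
position: [463.4, 48.2, 195.1]
ee_rot: [-0.702, -0.08, 0.079, 0.703]
contact_force: [0.9, 0.4, -0.2]
gripper_width: 51.5
pos [463.4  48.2 195.1] W [477.4  51.9 132. ] shift cm [1.44 6.31 0.04] turns [array([-0. , -0. ,  0.1]), array([-1.0e-01,  1.8e+02, -0.0e+00])]
[ 45.89201562 251.00225171]
```

View pics/wr17.png

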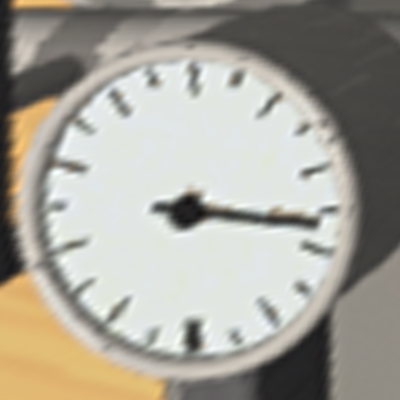

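The hand has crept up to about 7.67 mm, between the 7.5 mark at (330,209) and the 8 mark at (315,248). That is only +0.1 mm for the last ~17°, so by the slope the peak is within about 5–10°. Backing off, then a final check.

```bash
python3 -m inch '[[0.6,0,-2,0,0,0,0],[0.6,0,-4,0,0,0,0],[0.6,0,-4,0,0,0,0],[0.6,0,-4,0,0,0,0],[0.6,0,-4,0,0,0,0]]'
python3 - <<'E'
from h import *
im=np.ascontiguousarray(arm.get_image("wrist")[:,:,::-1]);cv2.imwrite("pics/wrist18.png",im)
c=fish(pw([0,0,143]))[0]
w=wrect(im,c+[-0.6,2]); cv2.imwrite("pics/end.png",np.hstack([w[:384],im])[:, :800])
s=arm.get_image("scene")[:,:,::-1]; o=cv2.imread("pics/scene0.png")
d=np.abs(s.astype(int)-o).max(2)
print("hammer diff",d[170:225,90:172].mean().round(1),"spanner diff",d[215:260,290:340].mean().round(1))
E
```

```text
clock: 21.75
position: [464.4, 48.6, 233.8]
ee_rot: [0.703, 0.079, -0.08, -0.703]
contact_force: [-1.0, -0.7, -1.6]
gripper_width: 51.1
hammer diff 6.0 spanner diff 9.2
```

View pics/end.png

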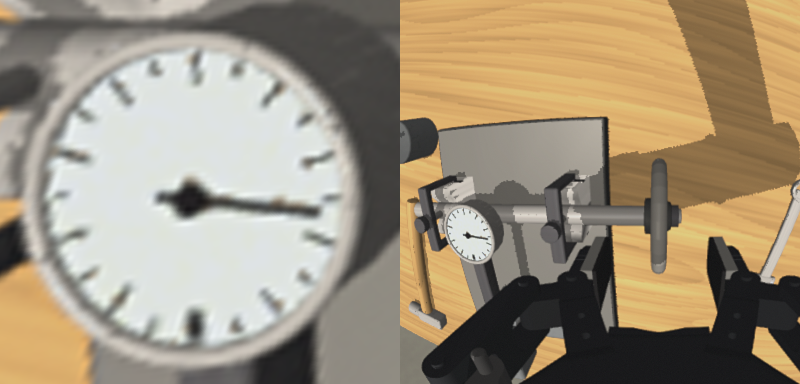

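The final view shows the reading steady at about 7.65 mm, nothing touching the robot, and the hammer, spanner and oil can in place. Handing in.

```bash
python3 -c "
from bench import arm
print(arm.job_done())"
```

```text
the job is handed in; nothing more can be done
None
```

I brought the indicator down onto the shaft, let go with it reading about 3.9 mm, and turned the handwheel in four pinched strokes, top towards the column. The shaft is left at what I judge to be its high spot, and I handed the job in at about 22 s of the 72 s allowed.

- **Readings:** the dial went 3.9, 4.3, 6.1, 7.0, 7.55 and then about 7.65 mm, far short of the 10 mm end of travel. After I backed off it stayed at about 7.65 mm, with the robot touching nothing.
- **High spot:** I did not turn past the peak to confirm it. The last 17° or so added only about 0.1 mm, which puts the shaft within roughly 5–10° of the highest point.
- **Disagreement:** the lowest-to-highest travel I read, about 3.75 mm, is more than the 3.44 mm I inferred from the judging limits. Dial reading error of about 0.1 mm, mostly in the distant camera views, would explain part of that.
- **Bystanders:** the hammer and spanner looked unmoved when I compared the first and last scene pictures. I checked the oil can only by eye in the last wrist picture.

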